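# Open the combination lock of the dye box

## Task

Open the grey chemical box's lock: turn the dial clockwise by its crank knob until it comes up firm against its stop, then anticlockwise, passing six o'clock once and stopping at six the second time it comes round, then clockwise to twelve; then slide the bolt by its post towards the dial, fully home, and let go. Feel for the stop and never force the dial, or the crank slips round on its clutch; leave the bottle, jar and dish alone.

Things in the scene. Friction and masses are not known exactly. Their poses are not given: they have to be found in the camera images.
- lockbox: Painted steel box fixed to the bench, 180 x 300 x 90 mm (its x, y, z); origin at the centre of its underside, x away from the robot, y to its left, z up. On its flat top (z = 90 mm): a round dial on the left, a sliding bolt on the right.
- dial_axis (a point): Point on the dial's vertical turning axis, at the height of the dial's upper face (117.5 mm above the bench), at x 0, y +65 mm in the box's frame. The dial is a 98 mm aluminium disc; on it lies a dark crank arm, 4 mm thick and 11 mm wide, with a 22 mm hub 6 mm high at the axis and the knob at its outer end.
- twelve_mark (a point): Top of the raised white bar (22 x 9 mm, 6 mm high) on the box's top beyond the dial, 64 mm from the dial's axis in the box's +x direction: twelve o'clock. Smaller white ticks mark the other hours; three o'clock is where the bolt enters.
- dial: The aluminium dial disc; origin on its axis. Three wheels inside: steady turning takes up to 4 N at the knob, with a passing bump (some 5 to 10 N when turned briskly) as each wheel is picked up. The clockwise stop is rigid and unmarked, differs from box to box and lies anywhere between seven and eleven o'clock, 0.3 to 0.95 of a turn from the start.
- clutch (a joint): Slip of the crank arm on the dial, rad, 0 at the start. The clutch holds the arm to the dial like a rigid part up to about 12 N of push at the knob, then slips and stays slipped. Slipped by more than 0.06 rad (2 mm at the knob), the dial has been forced and the combination is lost.
- knob: The crank's knob: upright black cylinder, 18 mm across, from 5.5 to 39.5 mm above the dial's face (origin on its axis, 4 mm above the face), 36 mm from the dial's axis. It spins freely on its own pin: hold it and carry it round the circle without turning the wrist.
- knob_mid (a point): On the knob's axis, 22.5 mm above the dial's face. The knob is the clock hand: at twelve when on the same side as the twelve mark, at six when opposite, on the robot's side. Numbers must be right to about 5 degrees. Going past the second six cannot be mended by going back: begin again with the clockwise turn to the stop.
- bolt: Steel bar lying along the box's y, 15 mm wide, top 15 mm above the box's top, locked at the start. It slides 18 mm in the box's +y direction, towards the dial, to a rigid end; rubbing takes about 2 N. While the wheels are not all set it is blocked after about 3 mm. Its origin lies at the box's origin when locked.
- bolt_post (a point): On the axis of the bolt's upright post, a round dark pin 16 mm across, its top 55 mm above the box's top; this point is 38 mm above the box's top. Seen along the box's y it stands at -75 mm locked, -57 mm fully home.
- dye_bottle: Bystander: amber bottle on the bench, 52 mm across, 120 mm high; origin at the centre of its underside.
- ink_jar: Bystander: jar on the bench, 48 mm across, 60 mm high; origin at the centre of its underside.
- mixing_dish: Bystander: white bowl on the bench, 90 mm across, 30 mm high; origin at the centre of its underside.

How it is judged:
By the outcome, as a careful person would: the job done as asked, in the order asked, and still so for the second after the job is handed in, with the robot touching nothing.
It also fails if it takes over 72 s, if anything falls off the work surface, if the arm or the gripper's body presses on something with over 40 N, if the wrist force passes 120 N, or if a joint passes its speed limit or range.

## Robot

A 6-joint arm with a two-finger parallel gripper is mounted at the origin on the work surface. World frame = base frame: x ahead of the robot, y to its left, z up, the work surface at z = 0. Lengths are in mm, angles in degrees, forces in N, time in s.
With the tool pointing down it reaches from about 350 to 850 mm from the base axis. Payload 8.1 kg.
Tool frame: the origin (TCP) lies on the centre line of the jaws, within the pads' length; the fingertips stand 19 mm ahead of it and the grasp point (between the pads) is the TCP; z points along the fingers, y is the line along which they close (so a half turn about z gives the same grasp; the last joint's range is limited). The gripper opens to 85 mm and grips with 20 to 120 N. Pads are 22 mm wide; open, the fingers measure 114 mm over their backs; the gripper's body (76 mm by 85 mm) begins 54 mm behind the grasp point. The pads swing forward as they close: fully open they stand 13 mm farther back than shut.
Start: joints at [60.31, 7.471, 85.268, -0, 87.261, -4.893], TCP at [251.629, 544.691, 250.292] pointing down, gripper open.
Joint ranges: [-169.43, 169.43], [-51.17, 129.36], [1.28, 143.12], [-76.62, 256.62], [0, 156.53], [-152.29, 152.29]. Speed limits (degrees/s): [136.94, 136.94, 159.86, 180, 180, 180].

## Interface

Orientations are given as [roll, pitch, yaw] about the fixed x, y, z axes, in that order (R = Rz(yaw) Ry(pitch) Rx(roll)).
In Python, from bench import r gives the robot as it stands. The module is installed in compiled form; this text tells all that it offers.
- The arm moves only by the tool servo_tool, never from a script. Its arguments are lists of equal length, an entry for each row: "fingers": the finger opening in m, from 0 to 0.0854; "linear": the shift along the tool's x, y, z in m, a list of three; "rotation": the turn, a rotation vector about the tool's x, y, z in degrees, a list of three. A call has 1 to 10 rows; each row is the pose to reach, as a shift and turn from the pose commanded when the call began, along the tool's axes at that moment; what a row does not reach only later rows make up. A row lasts 1/10 s, in which the tool goes at most 50 mm and 8.59 degrees, less where a joint would pass 70% of its speed; a pose out of reach is approached as far as the arm can. A call with a gripper value outside its range is refused whole. The fingers move at their own pace and stop on an object; "force" is the grip in N (left out, the last holds). Time passes only in rows, so rows that repeat a pose let the fingers close. It gives the time, the measured TCP pose, the force, the opening and the grip force at its end, in the units of the state.
- r.sense(): the state, without advancing time (a new reading comes with each control period).
- r.snapshot(name): name is "scene" or "top"; returns a dict with "frame" (400x640x3 uint8, red, green, blue), "fx", "fy", "cx", "cy" (pixels), "camera_from_world" (4x4, takes a point from world to camera coordinates). Camera axes: x right, y up, looking along -z (the intrinsics and any distortion apply to the point x, -y, -z); pixel columns grow to the right and rows downward; lengths in mm; the calibration is good to about 2 mm. A picture is of the moment at which its call begins. There is no depth.
- r.hand_in(): hands the job in; it is judged then, once.
The state is a dict: "time": time; "joint_pos": joint angles; "qd": joint speeds; "joint_efforts": joint torques, N m; "tool_pos": TCP position; "tcp_rot": TCP orientation; "ft_force": force on the tool from outside, world axes, zero at the start; "wrist_torque": the same for the moment, N m; "finger_gap": finger opening in mm; "grip_force": force on a finger pad.
Only numpy, scipy, OpenCV 4.12 (cv2) and the standard library are available. Lean on these libraries where they do the work, as an engineer would, in place of code of your own. Each camera call takes 0.05 s, during which the arm holds its last target. There are 200 camera calls.

## Working session

There is one attempt and no reset: what is moved stays moved. The work goes in short steps, Python scripts to look and compute and a tool call to move; the robot and the scene stay as the last step left them, time stands still between calls to the robot, and variables do not carry over. Pictures are saved under pics/ and viewed, at most 10 in all, crops included, and the job is handed in when it is done.

Besides the shell and the picture viewer there is one more tool, called after "Request:" by a JSON object that holds its "name" and its "arguments", one argument or row to a line. servo_tool: Moves the arm, as the interface text tells. Its arguments: {"type":"object","properties":{"fingers":{"type":"array","items":{"type":"number"}},"linear":{"type":"array","items":{"type":"array","items":{"type":"number"}}},"rotation":{"type":"array","items":{"type":"array","items":{"type":"number"}}},"force":{"type":"number"}},"required":["fingers","linear","rotation"]}

```bash
mkdir -p pics
cat > h.py <<'E'
import numpy as np, cv2
from bench import r
def snap(n,f=None):
    s=r.snapshot(n)
    if f: cv2.imwrite(f,s["frame"][:,:,::-1])
    return s
def ray(s,u,v,z):
    M=np.array(s["camera_from_world"]);R=M[:3,:3];c=-R.T@M[:3,3]
    d=R.T@np.array([(u-s["cx"])/s["fx"],-(v-s["cy"])/s["fy"],-1])
    return c+d*(z-c[2])/d[2]
def proj(s,p):
    M=np.array(s["camera_from_world"]);q=M[:3,:3]@np.array(p)+M[:3,3]
    return s["cx"]+s["fx"]*q[0]/-q[2], s["cy"]+s["fy"]*q[1]/q[2]
E
python3 - <<'E'
from h import *
for n in("scene","top"):
    s=snap(n,f"pics/{n}0.png");print(n,s.keys(),s["fx"],s["fy"],s["cx"],s["cy"]);print(np.round(s["camera_from_world"],3))
print(r.sense())
E
```

```text
scene dict_keys(['frame', 'fx', 'fy', 'cx', 'cy', 'camera_from_world']) 520.4464070277031 520.4464070277031 318.65600454129236 197.1252440510173
[[-7.620000e-01  6.470000e-01 -2.100000e-02  4.362890e+02]
 [-3.910000e-01 -4.350000e-01  8.110000e-01  1.476340e+02]
 [ 5.160000e-01  6.260000e-01  5.850000e-01 -1.307367e+03]
 [ 0.000000e+00  0.000000e+00  0.000000e+00  1.000000e+00]]
top dict_keys(['frame', 'fx', 'fy', 'cx', 'cy', 'camera_from_world']) 462.9702652070453 462.9702652070453 324.61794932955644 200.73763389527596
[[ 9.00000e-03 -1.00000e+00 -6.00000e-03  5.42300e+00]
 [ 9.90000e-01  9.00000e-03  1.42000e-01 -5.81745e+02]
 [-1.42000e-01 -7.00000e-03  9.90000e-01 -1.09684e+03]
 [ 0.00000e+00  0.00000e+00  0.00000e+00  1.00000e+00]]
{'time': 0.1, 'joint_pos': array([ 6.03109410e+01,  7.50936657e+00,  8.53222289e+01,  3.34625862e-04,
        8.72575249e+01, -4.89124418e+00]), 'qd': array([ 0.02240872, -0.10708671, -0.19765026, -0.09181261,  0.01011465,
       -0.06484818]), 'joint_efforts': array([ 5.73574562e-04, -5.70957005e+01, -5.01937008e+01, -3.37344482e-04,
        8.49535660e-03, -1.03876357e-05]), 'tool_pos': array([251.39768395, 544.31995723, 249.3717827 ]), 'tcp_rot': array([-1.79911233e+02, -7.93181909e-03,  1.55202163e+02]), 'ft_force': array([ 0.76343365, -0.19273002, -0.42749012]), 'wrist_torque': array([-0.03159705,  0.00904933,  0.00251656]), 'grip_force': 0.0, 'finger_gap': 85.6270185669373}
```

View pics/scene0.png

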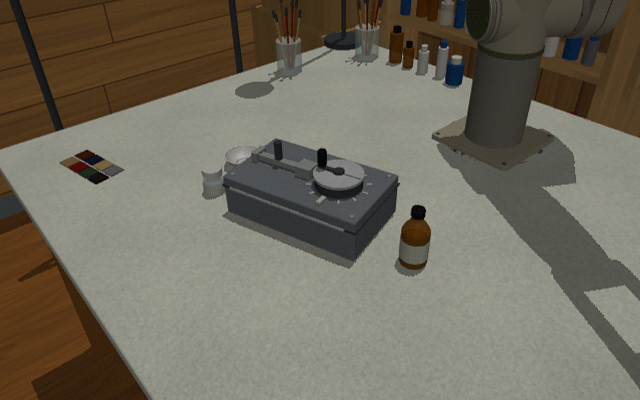

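View pics/top0.png

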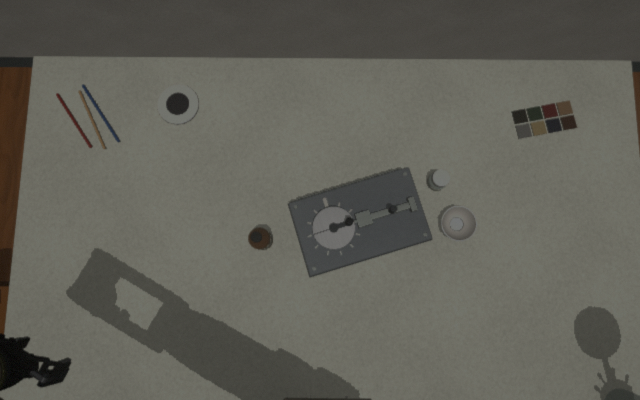

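The top view shows the box centred at about (360,222), the dial at (334,228), the twelve bar at (325,202), the knob at (349,222) and the post at (392,209). The bottle is at (260,237), the jar at (437,180) and the dish at (457,222).

Run:
```python
from h import *
s=snap("top");f=s["frame"]
g=cv2.cvtColor(f,cv2.COLOR_RGB2GRAY)
c=g[160:285,280:445]
big=cv2.resize(f[160:285,280:445,::-1],None,fx=4.8,fy=4.8,interpolation=cv2.INTER_CUBIC);cv2.imwrite("pics/topcrop.png",big)
# dial: bright blob near (334,228)
m=((g>115)).astype(np.uint8);roi=np.zeros_like(m);roi[195:262,300:372]=1;m*=roi
n,l,st,ce=cv2.connectedComponentsWithStats(m)
for i in range(1,n):
    if st[i][4]>8: print(st[i],ce[i])
i=1+np.argmax(st[1:,4]);cs,_=cv2.findContours((l==i).astype(np.uint8),0,1);k=max(cs,key=cv2.contourArea);h=cv2.convexHull(k)
e=cv2.fitEllipse(h);print("ell",e);print("axis",ray(s,*e[0],117.5))
print("knob/px",ray(s,349,221.5,157),"post",ray(s,392,209,145))
s2=snap("scene");f2=s2["frame"];cv2.imwrite("pics/scrop.png",cv2.resize(f2[130:260,215:405,::-1],None,fx=4.2,fy=4.2,interpolation=cv2.INTER_CUBIC))
```

```text
Traceback (most recent call last):
ValueError: attempt to get argmax of an empty sequence
```

View pics/topcrop.png

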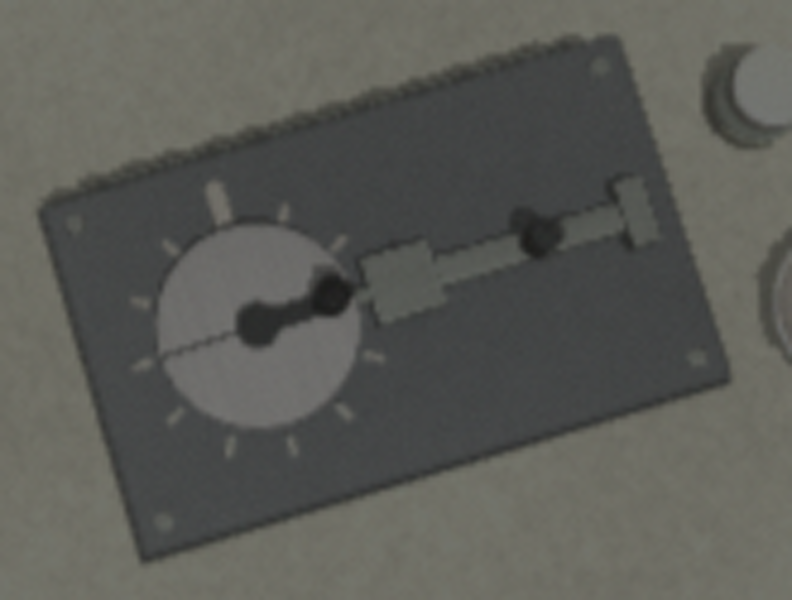

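Run:
```python
from h import *
s=snap("top");g=cv2.cvtColor(s["frame"],cv2.COLOR_RGB2GRAY)
T=(int(g[222,325])+int(g[255,380]))//2;print(g[222,325],g[255,380],T)
m=cv2.inRange(g,T+3,255);roi=np.zeros_like(m);cv2.circle(roi,(334,228),23,255,-1);m&=roi
k,_=cv2.findContours(m,0,1);h=cv2.convexHull(max(k,key=cv2.contourArea));e=cv2.fitEllipse(h);print("ell",e)
ax=ray(s,*e[0],117.5);print("axis",ax,"diam",[np.linalg.norm(ray(s,e[0][0]+d,e[0][1],117.5)-ray(s,e[0][0]-d,e[0][1],117.5)) for d in (e[1][0]/2,)])
P=lambda x,y:((x+.5)/4.8-.5+280,(y+.5)/4.8-.5+160)
C=[ray(s,*P(*p),90) for p in((45,207),(618,37),(730,380),(145,560))]
A=np.array(C);print(np.round(A,1));c=A.mean(0);print("cen",c,"edges",[np.linalg.norm(A[i]-A[i-1]) for i in range(4)])
ang=lambda v:np.degrees(np.arctan2(v[1],v[0]))
print("yaw from y edges",ang(A[0]-A[1])-90,ang(A[3]-A[2])-90,"x edges",ang(A[0]-A[3]),ang(A[1]-A[2]))
y=np.radians((ang(A[0]-A[1])-90+ang(A[3]-A[2])-90+ang(A[0]-A[3])+ang(A[1]-A[2]))/4);print("yaw",np.degrees(y))
Y=np.array([-np.sin(y),np.cos(y)]);X=np.array([np.cos(y),np.sin(y)])
print("axis from box",c[:2]+65*Y)
b=ray(s,*P(219,203),96);print("bar",b,"rel axis",np.linalg.norm(b[:2]-ax[:2]),ang(b-ax))
k=ray(s,*P(331,293),157);print("knob",k,np.linalg.norm(k[:2]-ax[:2]),ang(k-ax)-np.degrees(y))
p=ray(s,*P(541,234),145);print("post",p,"pred",c[:2]-75*Y)
for n,u,v,z in(("bottle",260,237,120),("jar",437,179,60),("dish",457,222,30)):print(n,ray(s,u,v,z))
s2=snap("scene")
for n,q in(("axis",ax),("bar",b)):print(n,proj(s2,q))
cv2.imwrite("pics/scrop.png",cv2.resize(s2["frame"][130:260,215:405,::-1],None,fx=4.2,fy=4.2,interpolation=cv2.INTER_CUBIC))
```

```text
109 72 90
ell ((335.2950744628906, 234.8321075439453), (25.295291900634766, 41.9304084777832), 73.49189758300781)
axis [492.83256501 -14.83639673 117.5       ] diam [np.float64(57.38710413695814)]
[[ 569.3   94.1   90. ]
 [ 656.6 -187.8   90. ]
 [ 487.6 -239.2   90. ]
 [ 398.9   42.7   90. ]]
cen [528.11707506 -72.53655281  90.        ] edges [np.float64(177.9182235689989), np.float64(295.17506935726567), np.float64(176.65716766895213), np.float64(295.5328558478368)]
yaw from y edges 17.218399435742754 17.462452770362816 x edges 16.798933476719053 16.911113931531947
yaw 17.097724903589143
axis from box [509.00692085 -10.40924797]
bar [571.13485099   8.83048247  96.        ] rel axis 81.80078949019806 16.817450865335697
knob [521.45305762 -43.08304138 157.        ] 40.21200731154671 -61.72106444569819
post [ 550.99528227 -140.92234623  145.        ] pred [ 550.16725299 -144.22190454]
bottle [486.20823152 155.63339175 120.        ]
jar [ 634.77884203 -262.20744667   60.        ]
dish [ 533.22437638 -315.87929761   30.        ]
axis (np.float64(344.10951640751864), np.float64(167.5284524170454))
bar (np.float64(321.212033004259), np.float64(198.14126137077503))
```

View pics/scrop.png

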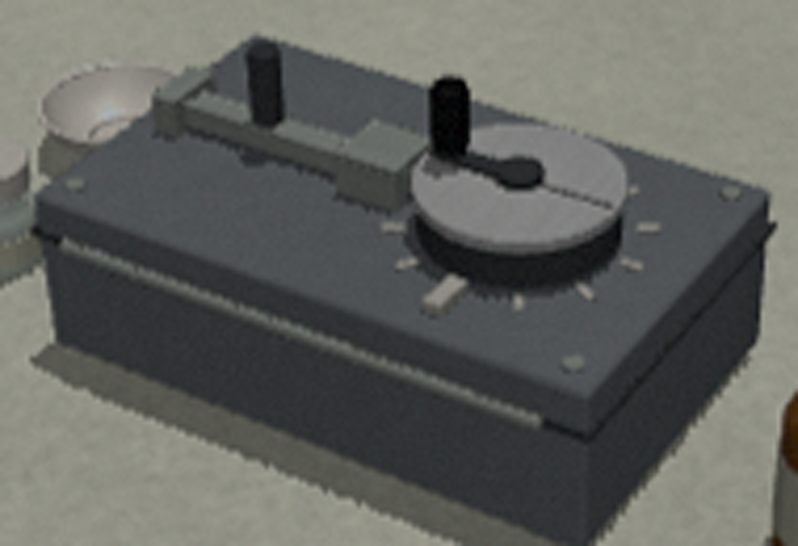

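The scene crop shows the knob top at about crop (449,86), the post top at (263,48), the hub at (520,165) and the disc centred at about (520,187). I'll fuse these with the top view.

```bash
cat >> h.py <<'E'
def tri(s1,p1,s2,p2):
    A=[]
    for s,p in((s1,p1),(s2,p2)):
        a=ray(s,*p,0);b=ray(s,*p,200);d=(b-a)/np.linalg.norm(b-a);A.append((a,np.eye(3)-np.outer(d,d)))
    return np.linalg.solve(sum(P for _,P in A),sum(P@a for a,P in A))
E
python3 - <<'E'
from h import *
s=snap("top");t=snap("scene")
P=lambda x,y:((x+.5)/4.8-.5+280,(y+.5)/4.8-.5+160)
Q=lambda x,y:((x+.5)/4.2-.5+215,(y+.5)/4.2-.5+130)
for n,a,b,z in(("disc",(259.5,326),(519.5,187),117.5),("knobtop",(332,290),(449,86),157),("posttop",(541,233),(263,48),145),("bar",(219,203),(445,291),96)):
    print(n,"tri",np.round(tri(s,P(*a),t,Q(*b)),1),"top",np.round(ray(s,*P(*a),z),1),"scene",np.round(ray(t,*Q(*b),z),1))
E
```

```text
disc tri [510.2 -11.4 111.7] top [509.4 -11.  117.5] scene [516.4  -5.2 117.5]
knobtop tri [523.3 -43.9 155.4] top [522.8 -43.5 157. ] scene [525.3 -42.2 157. ]
posttop tri [ 552.8 -142.1  144.6] top [ 551.5 -140.9  145. ] scene [ 554.2 -143.   145. ]
bar tri [571.7   8.5  94.3] top [571.1   8.8  96. ] scene [573.5   9.9  96. ]
```

Request:
{"name": "servo_tool", "arguments": {
  "fingers": [0.06, 0.06, 0.06, 0.06, 0.06, 0.06, 0.06, 0.06, 0.06, 0.06],
  "linear": [
    [-0.035, -0.03, 0],
    [-0.07, -0.06, 0],
    [-0.106, -0.09, 0],
    [-0.141, -0.12, 0],
    [-0.176, -0.15, 0],
    [-0.211, -0.18, 0],
    [-0.246, -0.21, 0],
    [-0.282, -0.24, 0],
    [-0.317, -0.27, 0],
    [-0.352, -0.3, 0]
  ],
  "rotation": [
    [0, 0, 5],
    [0, 0, 10],
    [0, 0, 15],
    [0, 0, 20],
    [0, 0, 25],
    [0, 0, 30],
    [0, 0, 35],
    [0, 0, 40],
    [0, 0, 45],
    [0, 0, 48]
  ]
}}

```text
time: 1.35
tool_pos: [445.8, 122.9, 250.6]
tcp_rot: [179.9, 0.0, 107.0]
ft_force: [1.5, 0.4, -1.2]
finger_gap: 60.2
grip_force: 0.0
```

```bash
cat >> h.py <<'E'
def to(x,y,z):
    q=r.sense();from scipy.spatial.transform import Rotation as R
    M=R.from_euler('xyz',q["tcp_rot"],degrees=True)
    print("t",q["time"],"tcp",np.round(q["tool_pos"],1),"rot",np.round(q["tcp_rot"],2),"F",np.round(q["ft_force"],1),"gap",round(q["finger_gap"],1));print("shift",np.round(M.inv().apply(np.array([x,y,z])-q["tool_pos"]),1))
E
python3 -c "
from h import *
to(522.8,-43.5,200)"
```

```text
t 1.35 tcp [445.8 122.9 250.6] rot [179.95   0.   107.01] F [ 1.5  0.4 -1.2] gap 60.2
shift [-181.6   24.9   50.6]
```

Request:
{"name": "servo_tool", "arguments": {
  "fingers": [0.06, 0.06, 0.06, 0.06, 0.06, 0.06, 0.06],
  "linear": [
    [-0.04, 0.005, 0.01],
    [-0.08, 0.011, 0.02],
    [-0.12, 0.016, 0.03],
    [-0.16, 0.022, 0.04],
    [-0.18, 0.025, 0.05],
    [-0.1815, 0.025, 0.06],
    [-0.1815, 0.025, 0.06]
  ],
  "rotation": [
    [0, 0, 0],
    [0, 0, 0],
    [0, 0, 0],
    [0, 0, 0],
    [0, 0, 0],
    [0, 0, 0],
    [0, 0, 0]
  ]
}}

```text
time: 2.05
tool_pos: [521.7, -41.2, 188.4]
tcp_rot: [-179.8, -0.1, 107.1]
ft_force: [-0.4, 0.2, -0.1]
finger_gap: 59.8
grip_force: 0.0
```

```bash
python3 -c "
from h import *
to(522.8,-43.5,146)
s=snap('scene');cv2.imwrite('pics/s2.png',cv2.resize(s['frame'][60:260,215:405,::-1],None,fx=3,fy=3))"
```

```text
t 2.05 tcp [521.7 -41.2 188.4] rot [-1.7983e+02 -1.1000e-01  1.0713e+02] F [-0.4  0.2 -0.1] gap 59.8
shift [-2.6  0.5 42.4]
```

View pics/s2.png

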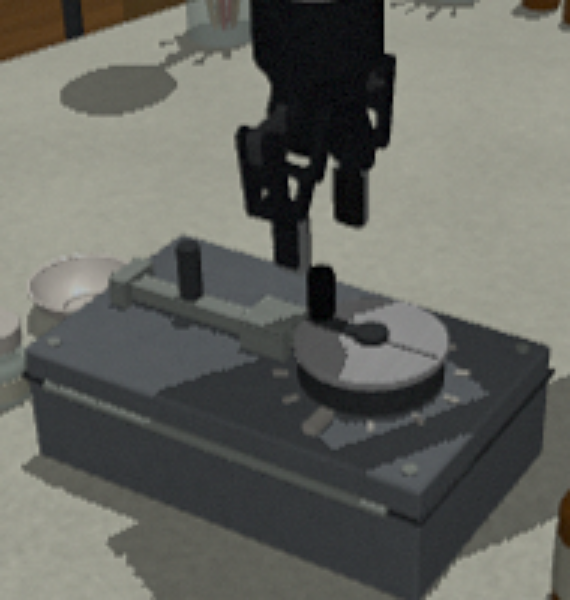

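The open fingers straddle the knob at about (320,290), in line with it. Next I descend and close.

Request:
{"name": "servo_tool", "arguments": {
  "fingers": [0.06, 0.06, 0.06, 0.06, 0.03, 0.01, 0.01, 0.01, 0.01, 0.01],
  "linear": [
    [-0.001, 0, 0.015],
    [-0.001, 0, 0.03],
    [-0.001, 0, 0.042],
    [-0.001, 0, 0.042],
    [-0.001, 0, 0.042],
    [-0.001, 0, 0.042],
    [-0.001, 0, 0.042],
    [-0.001, 0, 0.042],
    [-0.001, 0, 0.042],
    [-0.001, 0, 0.042]
  ],
  "rotation": [
    [0, 0, 0],
    [0, 0, 0],
    [0, 0, 0],
    [0, 0, 0],
    [0, 0, 0],
    [0, 0, 0],
    [0, 0, 0],
    [0, 0, 0],
    [0, 0, 0],
    [0, 0, 0]
  ],
  "force": 25
}}

```text
time: 3.1
tool_pos: [523.7, -42.4, 149.0]
tcp_rot: [179.9, 0.0, 107.2]
ft_force: [0.4, -1.0, 3.6]
finger_gap: 17.1
grip_force: 25.7
```

```bash
python3 -c "
from h import *
to(522.8,-43.5,146)"
```

```text
t 3.1 tcp [523.7 -42.4 149. ] rot [1.7993e+02 4.0000e-02 1.0720e+02] F [ 0.4 -1.   3.6] gap 17.1
shift [-0.8 -1.2  3. ]
```

```bash
cat >> h.py <<'E'
def arc(a,b,n,R=36):
    t=np.radians(np.linspace(a,b,n+1));x=-R*(np.sin(t)-np.sin(t[0]));y=R*(np.cos(t)-np.cos(t[0]))
    print([[round(p/1000,4),round(q/1000,4),0] for p,q in zip(x[1:],y[1:])])
def st(ax=(509.5,-10.7),yaw=17.2):
    q=r.sense();d=q["tool_pos"][:2]-np.array(ax);y=np.radians(yaw);c,s=np.cos(y),np.sin(y);B=np.array([[c,s],[-s,c]])
    b=B@d;F=B@q["ft_force"][:2];th=np.degrees(np.arctan2(-b[1],b[0]))%360;t=np.radians(th)
    T=np.array([-np.sin(t),-np.cos(t)]);print("t %.2f box"%q["time"],np.round(b,2),"r %.2f clock %.2f"%(np.hypot(*b),th),"Fbox",np.round(F,1),"Ftan_cw %.1f Frad %.1f"%(F@T,F@b/np.hypot(*b)),"Fz",round(q["ft_force"][2],1),"gap %.1f"%q["finger_gap"],"z %.1f"%q["tool_pos"][2])
E
python3 -c "
from h import *
st();arc(83,113,10);arc(113,153,10)"
```

```text
t 3.10 box [  4.21 -34.49] r 34.75 clock 83.03 Fbox [ 0.1 -1.1] Ftan_cw 0.0 Frad 1.1 Fz 3.6 gap 17.1 z 149.0
[[np.float64(-0.0002), np.float64(-0.0019), 0], [np.float64(-0.0003), np.float64(-0.0038), 0], [np.float64(-0.0002), np.float64(-0.0056), 0], [np.float64(-0.0001), np.float64(-0.0075), 0], [np.float64(0.0001), np.float64(-0.0094), 0], [np.float64(0.0004), np.float64(-0.0113), 0], [np.float64(0.0008), np.float64(-0.0131), 0], [np.float64(0.0013), np.float64(-0.0149), 0], [np.float64(0.0019), np.float64(-0.0167), 0], [np.float64(0.0026), np.float64(-0.0185), 0]]
[[np.float64(0.0011), np.float64(-0.0023), 0], [np.float64(0.0023), np.float64(-0.0045), 0], [np.float64(0.0036), np.float64(-0.0066), 0], [np.float64(0.0052), np.float64(-0.0086), 0], [np.float64(0.0068), np.float64(-0.0105), 0], [np.float64(0.0086), np.float64(-0.0123), 0], [np.float64(0.0105), np.float64(-0.0139), 0], [np.float64(0.0125), np.float64(-0.0154), 0], [np.float64(0.0146), np.float64(-0.0168), 0], [np.float64(0.0168), np.float64(-0.018), 0]]
```

Request:
{"name": "servo_tool", "arguments": {
  "fingers": [0.01, 0.01, 0.01, 0.01, 0.01, 0.01, 0.01, 0.01, 0.01, 0.01],
  "linear": [
    [-0.0002, -0.0019, 0],
    [-0.0003, -0.0038, 0],
    [-0.0002, -0.0056, 0],
    [-0.0001, -0.0075, 0],
    [0.0001, -0.0094, 0],
    [0.0004, -0.0113, 0],
    [0.0008, -0.0131, 0],
    [0.0013, -0.0149, 0],
    [0.0019, -0.0167, 0],
    [0.0026, -0.0185, 0]
  ],
  "rotation": [
    [0, 0, 0],
    [0, 0, 0],
    [0, 0, 0],
    [0, 0, 0],
    [0, 0, 0],
    [0, 0, 0],
    [0, 0, 0],
    [0, 0, 0],
    [0, 0, 0],
    [0, 0, 0]
  ]
}}

```text
time: 4.1
tool_pos: [504.9, -45.2, 148.7]
tcp_rot: [180.0, 0.0, 107.2]
ft_force: [0.7, 0.4, 5.1]
finger_gap: 17.2
grip_force: 26.0
```

```bash
python3 -c "
from h import *
st()"
```

```text
t 4.10 box [-14.64 -31.6 ] r 34.82 clock 114.85 Fbox [0.8 0.1] Ftan_cw -0.7 Frad -0.5 Fz 5.1 gap 17.2 z 148.7
```

Request:
{"name": "servo_tool", "arguments": {
  "fingers": [0.01, 0.01, 0.01, 0.01, 0.01, 0.01, 0.01, 0.01, 0.01, 0.01],
  "linear": [
    [0.0011, -0.0023, 0],
    [0.0023, -0.0045, 0],
    [0.0036, -0.0066, 0],
    [0.0052, -0.0086, 0],
    [0.0068, -0.0105, 0],
    [0.0086, -0.0123, 0],
    [0.0105, -0.0139, 0],
    [0.0125, -0.0154, 0],
    [0.0146, -0.0168, 0],
    [0.0168, -0.018, 0]
  ],
  "rotation": [
    [0, 0, 0],
    [0, 0, 0],
    [0, 0, 0],
    [0, 0, 0],
    [0, 0, 0],
    [0, 0, 0],
    [0, 0, 0],
    [0, 0, 0],
    [0, 0, 0],
    [0, 0, 0]
  ]
}}

```text
time: 5.1
tool_pos: [482.9, -34.2, 148.6]
tcp_rot: [179.9, 0.0, 107.2]
ft_force: [3.0, 1.8, 3.7]
finger_gap: 17.0
grip_force: 26.1
```

```bash
python3 -c "
from h import *
st();arc(153,198,10)"
```

```text
t 5.10 box [-32.33 -14.58] r 35.47 clock 155.73 Fbox [3.4 0.8] Ftan_cw -0.7 Frad -3.4 Fz 3.7 gap 17.0 z 148.6
[[np.float64(0.0026), np.float64(-0.0012), 0], [np.float64(0.0052), np.float64(-0.0022), 0], [np.float64(0.0079), np.float64(-0.0029), 0], [np.float64(0.0107), np.float64(-0.0035), 0], [np.float64(0.0135), np.float64(-0.0038), 0], [np.float64(0.0163), np.float64(-0.0039), 0], [np.float64(0.0192), np.float64(-0.0038), 0], [np.float64(0.022), np.float64(-0.0035), 0], [np.float64(0.0247), np.float64(-0.0029), 0], [np.float64(0.0275), np.float64(-0.0022), 0]]
```

Request:
{"name": "servo_tool", "arguments": {
  "fingers": [0.01, 0.01, 0.01, 0.01, 0.01, 0.01, 0.01, 0.01, 0.01, 0.01],
  "linear": [
    [0.0026, -0.0012, 0],
    [0.0052, -0.0022, 0],
    [0.0079, -0.0029, 0],
    [0.0107, -0.0035, 0],
    [0.0135, -0.0038, 0],
    [0.0163, -0.0039, 0],
    [0.0192, -0.0038, 0],
    [0.022, -0.0035, 0],
    [0.0247, -0.0029, 0],
    [0.0275, -0.0022, 0]
  ],
  "rotation": [
    [0, 0, 0],
    [0, 0, 0],
    [0, 0, 0],
    [0, 0, 0],
    [0, 0, 0],
    [0, 0, 0],
    [0, 0, 0],
    [0, 0, 0],
    [0, 0, 0],
    [0, 0, 0]
  ]
}}

```text
time: 6.1
tool_pos: [472.9, -9.3, 148.6]
tcp_rot: [179.9, 0.1, 107.2]
ft_force: [5.2, -2.0, 4.0]
finger_gap: 17.3
grip_force: 26.0
```

```bash
python3 -c "
from h import *
st();arc(198,216,5);arc(207,213,2);arc(213,219,2)"
```

```text
t 6.10 box [-34.53  12.12] r 36.60 clock 199.34 Fbox [ 4.4 -3.4] Ftan_cw -1.8 Frad -5.2 Fz 4.0 gap 17.3 z 148.6
[[np.float64(0.0021), np.float64(0.0008), 0], [np.float64(0.0042), np.float64(0.0017), 0], [np.float64(0.0062), np.float64(0.0027), 0], [np.float64(0.0082), np.float64(0.0038), 0], [np.float64(0.01), np.float64(0.0051), 0]]
[[np.float64(0.0017), np.float64(0.0009), 0], [np.float64(0.0033), np.float64(0.0019), 0]]
[[np.float64(0.0016), np.float64(0.0011), 0], [np.float64(0.003), np.float64(0.0022), 0]]
```

Request:
{"name": "servo_tool", "arguments": {
  "fingers": [0.01, 0.01, 0.01],
  "linear": [
    [-0.0003, 0.0009, 0],
    [-0.0003, 0.0009, 0],
    [-0.0003, 0.0009, 0]
  ],
  "rotation": [
    [0, 0, 0],
    [0, 0, 0],
    [0, 0, 0]
  ]
}}

```text
time: 6.4
tool_pos: [473.3, -9.1, 148.6]
tcp_rot: [-180.0, 0.0, 107.2]
ft_force: [1.0, 0.2, 7.4]
finger_gap: 17.5
grip_force: 26.4
```

```bash
python3 -c "
from h import *
st()"
```

```text
t 6.40 box [-34.17  12.2 ] r 36.28 clock 199.66 Fbox [ 1.  -0.1] Ftan_cw 0.2 Frad -1.0 Fz 7.4 gap 17.5 z 148.6
```

Run:
```python
from h import *
for a in [199]+list(range(207,340,4)):
    b=207 if a==199 else a+4
    A,B=np.radians([a,b]);m=(A+B)/2
    y=np.radians(17.2);T=-np.array([np.sin(m),np.cos(m)]);W=[T[0]*np.cos(y)-T[1]*np.sin(y),T[0]*np.sin(y)+T[1]*np.cos(y)]
    print(a,b,"dx %.1f dy %.1f mm"%(-36*(np.sin(B)-np.sin(A)),36*(np.cos(B)-np.cos(A))),"Tw",np.round(W,2))
```

```text
199 207 dx 4.6 dy 2.0 mm Tw [0.1  0.99]
207 211 dx 2.2 dy 1.2 mm Tw [0.2  0.98]
211 215 dx 2.1 dy 1.4 mm Tw [0.27 0.96]
215 219 dx 2.0 dy 1.5 mm Tw [0.34 0.94]
219 223 dx 1.9 dy 1.6 mm Tw [0.4  0.91]
223 227 dx 1.8 dy 1.8 mm Tw [0.47 0.88]
227 231 dx 1.6 dy 1.9 mm Tw [0.53 0.85]
231 235 dx 1.5 dy 2.0 mm Tw [0.58 0.81]
235 239 dx 1.4 dy 2.1 mm Tw [0.64 0.77]
239 243 dx 1.2 dy 2.2 mm Tw [0.69 0.72]
243 247 dx 1.1 dy 2.3 mm Tw [0.74 0.67]
247 251 dx 0.9 dy 2.3 mm Tw [0.79 0.62]
251 255 dx 0.7 dy 2.4 mm Tw [0.83 0.56]
255 259 dx 0.6 dy 2.4 mm Tw [0.86 0.5 ]
259 263 dx 0.4 dy 2.5 mm Tw [0.9  0.44]
263 267 dx 0.2 dy 2.5 mm Tw [0.93 0.38]
267 271 dx 0.0 dy 2.5 mm Tw [0.95 0.31]
271 275 dx -0.1 dy 2.5 mm Tw [0.97 0.25]
275 279 dx -0.3 dy 2.5 mm Tw [0.98 0.18]
279 283 dx -0.5 dy 2.5 mm Tw [0.99 0.11]
283 287 dx -0.7 dy 2.4 mm Tw [1.   0.04]
287 291 dx -0.8 dy 2.4 mm Tw [ 1.   -0.03]
291 295 dx -1.0 dy 2.3 mm Tw [ 0.99 -0.1 ]
295 299 dx -1.1 dy 2.2 mm Tw [ 0.99 -0.17]
299 303 dx -1.3 dy 2.2 mm Tw [ 0.97 -0.24]
303 307 dx -1.4 dy 2.1 mm Tw [ 0.95 -0.31]
307 311 dx -1.6 dy 2.0 mm Tw [ 0.93 -0.37]
311 315 dx -1.7 dy 1.8 mm Tw [ 0.9  -0.44]
315 319 dx -1.8 dy 1.7 mm Tw [ 0.87 -0.5 ]
319 323 dx -2.0 dy 1.6 mm Tw [ 0.83 -0.56]
323 327 dx -2.1 dy 1.4 mm Tw [ 0.79 -0.61]
327 331 dx -2.2 dy 1.3 mm Tw [ 0.75 -0.67]
331 335 dx -2.2 dy 1.1 mm Tw [ 0.7  -0.72]
335 339 dx -2.3 dy 1.0 mm Tw [ 0.65 -0.76]
339 343 dx -2.4 dy 0.8 mm Tw [ 0.59 -0.81]
```

Request:
{"name": "servo_tool", "arguments": {
  "fingers": [0.01, 0.01, 0.01],
  "linear": [
    [0.0023, 0.001, 0],
    [0.0046, 0.0021, 0],
    [0.0046, 0.0021, 0]
  ],
  "rotation": [
    [0, 0, 0],
    [0, 0, 0],
    [0, 0, 0]
  ]
}}

```text
time: 6.7
tool_pos: [473.7, -4.2, 148.6]
tcp_rot: [-179.9, 0.0, 107.2]
ft_force: [1.0, -1.0, 7.7]
finger_gap: 17.1
grip_force: 26.4
```

Steady. I'll take 4-degree steps and read the force after each one.

Request:
{"name": "servo_tool", "arguments": {
  "fingers": [0.01, 0.01, 0.01],
  "linear": [
    [0.0011, 0.0006, 0],
    [0.0022, 0.0012, 0],
    [0.0022, 0.0012, 0]
  ],
  "rotation": [
    [0, 0, 0],
    [0, 0, 0],
    [0, 0, 0]
  ]
}}

```text
time: 7.0
tool_pos: [474.1, -1.9, 148.5]
tcp_rot: [-179.9, 0.0, 107.2]
ft_force: [0.4, -1.0, 8.5]
finger_gap: 16.9
grip_force: 26.4
```

Request:
{"name": "servo_tool", "arguments": {
  "fingers": [0.01, 0.01, 0.01],
  "linear": [
    [0.001, 0.0007, 0],
    [0.0021, 0.0014, 0],
    [0.0021, 0.0014, 0]
  ],
  "rotation": [
    [0, 0, 0],
    [0, 0, 0],
    [0, 0, 0]
  ]
}}

```text
time: 7.3
tool_pos: [474.7, 0.6, 148.5]
tcp_rot: [-179.9, 0.0, 107.2]
ft_force: [-1.4, -1.3, 8.8]
finger_gap: 16.9
grip_force: 26.5
```

Request:
{"name": "servo_tool", "arguments": {
  "fingers": [0.01, 0.01, 0.01],
  "linear": [
    [0.001, 0.0007, -0.0005],
    [0.002, 0.0015, -0.001],
    [0.002, 0.0015, -0.001]
  ],
  "rotation": [
    [0, 0, 0],
    [0, 0, 0],
    [0, 0, 0]
  ]
}}

```text
time: 7.6
tool_pos: [475.4, 3.0, 148.8]
tcp_rot: [-179.9, 0.0, 107.2]
ft_force: [1.0, -2.6, 3.1]
finger_gap: 17.1
grip_force: 25.8
```

Request:
{"name": "servo_tool", "arguments": {
  "fingers": [0.01, 0.01, 0.01],
  "linear": [
    [0.001, 0.0008, 0],
    [0.0019, 0.0016, 0],
    [0.0019, 0.0016, 0]
  ],
  "rotation": [
    [0, 0, 0],
    [0, 0, 0],
    [0, 0, 0]
  ]
}}

```text
time: 7.9
tool_pos: [476.7, 5.8, 149.0]
tcp_rot: [-180.0, -0.0, 107.2]
ft_force: [0.4, -2.5, 2.6]
finger_gap: 17.0
grip_force: 25.7
```

Request:
{"name": "servo_tool", "arguments": {
  "fingers": [0.01, 0.01, 0.01],
  "linear": [
    [0.0009, 0.0009, 0],
    [0.0018, 0.0018, 0],
    [0.0018, 0.0018, 0]
  ],
  "rotation": [
    [0, 0, 0],
    [0, 0, 0],
    [0, 0, 0]
  ]
}}

```text
time: 8.2
tool_pos: [477.9, 8.0, 149.0]
tcp_rot: [-180.0, -0.0, 107.2]
ft_force: [-1.6, -2.3, 1.7]
finger_gap: 17.3
grip_force: 25.7
```

Request:
{"name": "servo_tool", "arguments": {
  "fingers": [0.01, 0.01, 0.01],
  "linear": [
    [0.0008, 0.001, 0],
    [0.0016, 0.0019, 0],
    [0.0016, 0.0019, 0]
  ],
  "rotation": [
    [0, 0, 0],
    [0, 0, 0],
    [0, 0, 0]
  ]
}}

```text
time: 8.5
tool_pos: [479.3, 10.2, 149.1]
tcp_rot: [-180.0, -0.0, 107.2]
ft_force: [-2.1, -1.7, 2.7]
finger_gap: 16.9
grip_force: 25.7
```

Request:
{"name": "servo_tool", "arguments": {
  "fingers": [0.01, 0.01, 0.01],
  "linear": [
    [0.0008, 0.001, 0],
    [0.0015, 0.002, 0],
    [0.0015, 0.002, 0]
  ],
  "rotation": [
    [0, 0, 0],
    [0, 0, 0],
    [0, 0, 0]
  ]
}}

```text
time: 8.8
tool_pos: [480.8, 12.3, 149.1]
tcp_rot: [-180.0, -0.0, 107.2]
ft_force: [-2.9, -0.2, 1.9]
finger_gap: 17.2
grip_force: 25.7
```

Request:
{"name": "servo_tool", "arguments": {
  "fingers": [0.01, 0.01, 0.01],
  "linear": [
    [0.0007, 0.001, 0],
    [0.0014, 0.0021, 0],
    [0.0014, 0.0021, 0]
  ],
  "rotation": [
    [0, 0, 0],
    [0, 0, 0],
    [0, 0, 0]
  ]
}}

```text
time: 9.1
tool_pos: [482.5, 14.3, 149.2]
tcp_rot: [-180.0, -0.0, 107.2]
ft_force: [-3.5, -0.0, 0.8]
finger_gap: 16.9
grip_force: 25.7
```

Request:
{"name": "servo_tool", "arguments": {
  "fingers": [0.01, 0.01, 0.01],
  "linear": [
    [0.0006, 0.0011, 0],
    [0.0012, 0.0022, 0],
    [0.0012, 0.0022, 0]
  ],
  "rotation": [
    [0, 0, 0],
    [0, 0, 0],
    [0, 0, 0]
  ]
}}

```text
time: 9.4
tool_pos: [484.3, 16.0, 149.2]
tcp_rot: [-180.0, -0.0, 107.2]
ft_force: [-3.5, 0.7, 1.3]
finger_gap: 17.2
grip_force: 25.7
```

Request:
{"name": "servo_tool", "arguments": {
  "fingers": [0.01, 0.01, 0.01],
  "linear": [
    [0.0006, 0.0011, 0],
    [0.0011, 0.0023, 0],
    [0.0011, 0.0023, 0]
  ],
  "rotation": [
    [0, 0, 0],
    [0, 0, 0],
    [0, 0, 0]
  ]
}}

```text
time: 9.7
tool_pos: [486.2, 17.8, 149.3]
tcp_rot: [180.0, -0.0, 107.2]
ft_force: [-4.3, 1.2, 1.6]
finger_gap: 17.0
grip_force: 25.7
```

Request:
{"name": "servo_tool", "arguments": {
  "fingers": [0.01, 0.01, 0.01],
  "linear": [
    [0.0007, 0.001, 0],
    [0.0014, 0.0021, 0],
    [0.0014, 0.0021, 0]
  ],
  "rotation": [
    [0, 0, 0],
    [0, 0, 0],
    [0, 0, 0]
  ]
}}

```text
time: 10.0
tool_pos: [488.0, 19.4, 149.3]
tcp_rot: [180.0, 0.0, 107.2]
ft_force: [-2.1, -0.6, 0.1]
finger_gap: 17.1
grip_force: 25.6
```

Request:
{"name": "servo_tool", "arguments": {
  "fingers": [0.01, 0.01, 0.01],
  "linear": [
    [0.0004, 0.0012, 0],
    [0.0008, 0.0024, 0],
    [0.0008, 0.0024, 0]
  ],
  "rotation": [
    [0, 0, 0],
    [0, 0, 0],
    [0, 0, 0]
  ]
}}

```text
time: 10.3
tool_pos: [490.0, 20.9, 149.3]
tcp_rot: [180.0, 0.0, 107.2]
ft_force: [-2.2, -0.8, 0.1]
finger_gap: 16.8
grip_force: 25.5
```

Request:
{"name": "servo_tool", "arguments": {
  "fingers": [0.01, 0.01, 0.01],
  "linear": [
    [0.0003, 0.0012, 0],
    [0.0006, 0.0024, 0],
    [0.0006, 0.0024, 0]
  ],
  "rotation": [
    [0, 0, 0],
    [0, 0, 0],
    [0, 0, 0]
  ]
}}

```text
time: 10.6
tool_pos: [492.1, 22.2, 149.3]
tcp_rot: [180.0, 0.0, 107.2]
ft_force: [-1.7, -1.8, -0.3]
finger_gap: 17.3
grip_force: 25.5
```

Request:
{"name": "servo_tool", "arguments": {
  "fingers": [0.01, 0.01, 0.01],
  "linear": [
    [0.0002, 0.0012, 0],
    [0.0004, 0.0025, 0],
    [0.0004, 0.0025, 0]
  ],
  "rotation": [
    [0, 0, 0],
    [0, 0, 0],
    [0, 0, 0]
  ]
}}

```text
time: 10.9
tool_pos: [494.4, 23.4, 149.3]
tcp_rot: [180.0, 0.0, 107.2]
ft_force: [-2.4, -0.7, -0.1]
finger_gap: 17.1
grip_force: 25.5
```

Request:
{"name": "servo_tool", "arguments": {
  "fingers": [0.01, 0.01, 0.01],
  "linear": [
    [0.0001, 0.0012, 0],
    [0.0002, 0.0025, 0],
    [0.0002, 0.0025, 0]
  ],
  "rotation": [
    [0, 0, 0],
    [0, 0, 0],
    [0, 0, 0]
  ]
}}

```text
time: 11.2
tool_pos: [496.7, 24.4, 149.3]
tcp_rot: [180.0, -0.0, 107.2]
ft_force: [-1.6, -0.2, -1.2]
finger_gap: 17.1
grip_force: 25.5
```

Request:
{"name": "servo_tool", "arguments": {
  "fingers": [0.01, 0.01, 0.01],
  "linear": [
    [0, 0.0012, 0],
    [0, 0.0025, 0],
    [0, 0.0025, 0]
  ],
  "rotation": [
    [0, 0, 0],
    [0, 0, 0],
    [0, 0, 0]
  ]
}}

```text
time: 11.5
tool_pos: [498.8, 25.1, 149.2]
tcp_rot: [-180.0, -0.0, 107.2]
ft_force: [-3.6, -1.1, 0.6]
finger_gap: 17.3
grip_force: 25.6
```

Request:
{"name": "servo_tool", "arguments": {
  "fingers": [0.01, 0.01, 0.01],
  "linear": [
    [-0.0001, 0.0007, 0],
    [-0.0001, 0.0013, 0],
    [-0.0001, 0.0013, 0]
  ],
  "rotation": [
    [0, 0, 0],
    [0, 0, 0],
    [0, 0, 0]
  ]
}}

```text
time: 11.8
tool_pos: [499.3, 25.3, 149.1]
tcp_rot: [-179.9, -0.0, 107.2]
ft_force: [-8.6, -1.6, 2.3]
finger_gap: 17.0
grip_force: 26.0
```

Request:
{"name": "servo_tool", "arguments": {
  "fingers": [0.01, 0.01, 0.01, 0.01],
  "linear": [
    [0, 0.0003, 0],
    [0, 0.0003, 0],
    [0, 0.0003, 0],
    [0, 0.0003, 0]
  ],
  "rotation": [
    [0, 0, 0],
    [0, 0, 0],
    [0, 0, 0],
    [0, 0, 0]
  ]
}}

```text
time: 12.2
tool_pos: [499.4, 25.3, 149.0]
tcp_rot: [-179.9, -0.0, 107.2]
ft_force: [-9.5, -1.5, 3.5]
finger_gap: 17.1
grip_force: 26.1
```

```bash
python3 -c "
from h import *
st()"
```

```text
t 12.20 box [ 1.01 37.42] r 37.43 clock 271.54 Fbox [-9.5  1.4] Ftan_cw -9.5 Frad 1.2 Fz 3.5 gap 17.1 z 149.0
```

```bash
cat >> h.py <<'E'
PTS=np.array([[523.7,-42.4],[504.9,-45.2],[482.9,-34.2],[473.1,-9.2],[473.7,-4.2],[474.1,-1.9],[474.7,.6],[475.4,3],[476.7,5.8],[477.9,8],[479.3,10.2],[480.8,12.3],[482.5,14.3],[484.3,16],[486.2,17.8],[488,19.4],[490,20.9],[492.1,22.2],[494.4,23.4],[496.7,24.4],[498.8,25.1]])
E
python3 - <<'E'
from h import *
from scipy.optimize import least_squares as L
f=lambda p:np.hypot(*(PTS-p[:2]).T)-p[2]
a=L(f,[509,-10,36]);print(a.x,np.round(a.fun,2))
b=L(lambda p:np.hypot(*(PTS-p).T)-36,[509,-10]);print(b.x,np.round(b.fun,2))
st(b.x)
E
```

```text
[509.27850848  -9.52333016  35.98926669] [-0.09 -0.04  0.13  0.19 -0.01  0.01  0.04  0.13  0.01 -0.05 -0.1  -0.11
 -0.15 -0.28 -0.22 -0.08  0.03  0.09  0.14  0.19  0.18]
[509.29129505  -9.52383655] [-0.1  -0.05  0.13  0.19 -0.01  0.01  0.04  0.13  0.01 -0.05 -0.1  -0.11
 -0.15 -0.28 -0.23 -0.08  0.02  0.08  0.13  0.19  0.18]
t 12.20 box [ 0.86 36.23] r 36.24 clock 271.36 Fbox [-9.5  1.4] Ftan_cw -9.5 Frad 1.2 Fz 3.5 gap 17.1 z 149.0
```

Run:
```python
from h import *
for a in (275,230,185,140,95,50,5,-40,-85,-130):
    t=np.radians(np.linspace(a,a-45,11));x=-36*(np.sin(t)-np.sin(t[0]));y=36*(np.cos(t)-np.cos(t[0]))
    print(a,"["+", ".join("[%.4f, %.4f, 0]"%(p/1e3,q/1e3) for p,q in zip(x[1:],y[1:]))+"]")
```

```text
275 [[0.0001, -0.0028, 0], [0.0000, -0.0056, 0], [-0.0003, -0.0085, 0], [-0.0008, -0.0112, 0], [-0.0015, -0.0140, 0], [-0.0025, -0.0166, 0], [-0.0036, -0.0192, 0], [-0.0050, -0.0217, 0], [-0.0066, -0.0240, 0], [-0.0083, -0.0263, 0]]
230 [[-0.0019, -0.0021, 0], [-0.0040, -0.0040, 0], [-0.0062, -0.0058, 0], [-0.0085, -0.0074, 0], [-0.0110, -0.0088, 0], [-0.0135, -0.0100, 0], [-0.0162, -0.0110, 0], [-0.0189, -0.0118, 0], [-0.0216, -0.0124, 0], [-0.0244, -0.0127, 0]]
185 [[-0.0028, -0.0001, 0], [-0.0056, -0.0000, 0], [-0.0085, 0.0003, 0], [-0.0112, 0.0008, 0], [-0.0140, 0.0015, 0], [-0.0166, 0.0025, 0], [-0.0192, 0.0036, 0], [-0.0217, 0.0050, 0], [-0.0240, 0.0066, 0], [-0.0263, 0.0083, 0]]
140 [[-0.0021, 0.0019, 0], [-0.0040, 0.0040, 0], [-0.0058, 0.0062, 0], [-0.0074, 0.0085, 0], [-0.0088, 0.0110, 0], [-0.0100, 0.0135, 0], [-0.0110, 0.0162, 0], [-0.0118, 0.0189, 0], [-0.0124, 0.0216, 0], [-0.0127, 0.0244, 0]]
95 [[-0.0001, 0.0028, 0], [-0.0000, 0.0056, 0], [0.0003, 0.0085, 0], [0.0008, 0.0112, 0], [0.0015, 0.0140, 0], [0.0025, 0.0166, 0], [0.0036, 0.0192, 0], [0.0050, 0.0217, 0], [0.006
[... 464 characters left out ...]
3, 0]]
-40 [[0.0021, -0.0019, 0], [0.0040, -0.0040, 0], [0.0058, -0.0062, 0], [0.0074, -0.0085, 0], [0.0088, -0.0110, 0], [0.0100, -0.0135, 0], [0.0110, -0.0162, 0], [0.0118, -0.0189, 0], [0.0124, -0.0216, 0], [0.0127, -0.0244, 0]]
-85 [[0.0001, -0.0028, 0], [0.0000, -0.0056, 0], [-0.0003, -0.0085, 0], [-0.0008, -0.0112, 0], [-0.0015, -0.0140, 0], [-0.0025, -0.0166, 0], [-0.0036, -0.0192, 0], [-0.0050, -0.0217, 0], [-0.0066, -0.0240, 0], [-0.0083, -0.0263, 0]]
-130 [[-0.0019, -0.0021, 0], [-0.0040, -0.0040, 0], [-0.0062, -0.0058, 0], [-0.0085, -0.0074, 0], [-0.0110, -0.0088, 0], [-0.0135, -0.0100, 0], [-0.0162, -0.0110, 0], [-0.0189, -0.0118, 0], [-0.0216, -0.0124, 0], [-0.0244, -0.0127, 0]]
```

Request:
{"name": "servo_tool", "arguments": {
  "fingers": [0.01, 0.01, 0.01, 0.01, 0.01, 0.01, 0.01, 0.01, 0.01, 0.01],
  "linear": [
    [0.0001, -0.0028, 0],
    [0, -0.0056, 0],
    [-0.0003, -0.0085, 0],
    [-0.0008, -0.0112, 0],
    [-0.0015, -0.014, 0],
    [-0.0025, -0.0166, 0],
    [-0.0036, -0.0192, 0],
    [-0.005, -0.0217, 0],
    [-0.0066, -0.024, 0],
    [-0.0083, -0.0263, 0]
  ],
  "rotation": [
    [0, 0, 0],
    [0, 0, 0],
    [0, 0, 0],
    [0, 0, 0],
    [0, 0, 0],
    [0, 0, 0],
    [0, 0, 0],
    [0, 0, 0],
    [0, 0, 0],
    [0, 0, 0]
  ]
}}

```text
time: 13.2
tool_pos: [478.2, 9.2, 149.4]
tcp_rot: [179.9, 0.0, 107.2]
ft_force: [6.3, -2.2, -7.2]
finger_gap: 17.2
grip_force: 24.9
```

```bash
python3 -c "
from h import *
st((509.3,-9.5))"
```

```text
t 13.20 box [-24.14  27.09] r 36.28 clock 228.29 Fbox [ 5.4 -4. ] Ftan_cw 1.4 Frad -6.6 Fz -7.2 gap 17.2 z 149.4
```

Request:
{"name": "servo_tool", "arguments": {
  "fingers": [0.01, 0.01, 0.01, 0.01, 0.01, 0.01, 0.01, 0.01, 0.01, 0.01],
  "linear": [
    [-0.0024, -0.0017, 0.0005],
    [-0.0049, -0.0032, 0.001],
    [-0.0071, -0.005, 0.001],
    [-0.0094, -0.0066, 0.001],
    [-0.0119, -0.008, 0.001],
    [-0.0144, -0.0092, 0.001],
    [-0.0171, -0.0102, 0.001],
    [-0.0198, -0.011, 0.001],
    [-0.0225, -0.0116, 0.001],
    [-0.0253, -0.0119, 0.001]
  ],
  "rotation": [
    [0, 0, 0],
    [0, 0, 0],
    [0, 0, 0],
    [0, 0, 0],
    [0, 0, 0],
    [0, 0, 0],
    [0, 0, 0],
    [0, 0, 0],
    [0, 0, 0],
    [0, 0, 0]
  ]
}}

```text
time: 14.2
tool_pos: [474.4, -18.2, 148.7]
tcp_rot: [179.9, 0.0, 107.2]
ft_force: [1.4, 1.7, 5.0]
finger_gap: 17.0
grip_force: 26.1
```

```bash
python3 -c "
from h import *
st((509.3,-9.5))"
```

```text
t 14.20 box [-35.87   1.98] r 35.93 clock 183.16 Fbox [1.8 1.2] Ftan_cw 1.3 Frad -1.8 Fz 5.0 gap 17.0 z 148.7
```

Request:
{"name": "servo_tool", "arguments": {
  "fingers": [0.01, 0.01, 0.01, 0.01, 0.01, 0.01, 0.01, 0.01, 0.01, 0.01],
  "linear": [
    [-0.0028, -0.0001, 0],
    [-0.0056, 0, 0],
    [-0.0085, 0.0003, 0],
    [-0.0112, 0.0008, 0],
    [-0.014, 0.0015, 0],
    [-0.0166, 0.0025, 0],
    [-0.0192, 0.0036, 0],
    [-0.0217, 0.005, 0],
    [-0.024, 0.0066, 0],
    [-0.0263, 0.0083, 0]
  ],
  "rotation": [
    [0, 0, 0],
    [0, 0, 0],
    [0, 0, 0],
    [0, 0, 0],
    [0, 0, 0],
    [0, 0, 0],
    [0, 0, 0],
    [0, 0, 0],
    [0, 0, 0],
    [0, 0, 0]
  ]
}}

```text
time: 15.2
tool_pos: [489.9, -40.4, 148.4]
tcp_rot: [180.0, -0.0, 107.2]
ft_force: [3.6, 4.2, 6.0]
finger_gap: 16.8
grip_force: 26.1
```

```bash
python3 -c "
from h import *
st((509.3,-9.5))"
```

```text
t 15.20 box [-27.63 -23.74] r 36.43 clock 139.33 Fbox [4.7 2.9] Ftan_cw -0.8 Frad -5.5 Fz 6.0 gap 16.8 z 148.4
```

Request:
{"name": "servo_tool", "arguments": {
  "fingers": [0.01, 0.01, 0.01, 0.01, 0.01, 0.01, 0.01, 0.01, 0.01, 0.01],
  "linear": [
    [-0.0018, 0.0023, -0.0003],
    [-0.0034, 0.0047, -0.0007],
    [-0.0052, 0.0069, -0.0007],
    [-0.0068, 0.0092, -0.0007],
    [-0.0082, 0.0117, -0.0007],
    [-0.0094, 0.0142, -0.0007],
    [-0.0104, 0.0169, -0.0007],
    [-0.0112, 0.0196, -0.0007],
    [-0.0118, 0.0223, -0.0007],
    [-0.0121, 0.0251, -0.0007]
  ],
  "rotation": [
    [0, 0, 0],
    [0, 0, 0],
    [0, 0, 0],
    [0, 0, 0],
    [0, 0, 0],
    [0, 0, 0],
    [0, 0, 0],
    [0, 0, 0],
    [0, 0, 0],
    [0, 0, 0]
  ]
}}

```text
time: 16.2
tool_pos: [517.2, -44.8, 148.8]
tcp_rot: [-180.0, -0.0, 107.2]
ft_force: [-1.4, 2.2, 3.4]
finger_gap: 16.9
grip_force: 25.8
```

```bash
python3 -c "
from h import *
st((509.3,-9.5))"
```

```text
t 16.20 box [ -2.9  -36.09] r 36.21 clock 94.60 Fbox [-0.7  2.5] Ftan_cw 0.9 Frad -2.4 Fz 3.4 gap 16.9 z 148.8
```

Request:
{"name": "servo_tool", "arguments": {
  "fingers": [0.01, 0.01, 0.01, 0.01, 0.01, 0.01, 0.01, 0.01, 0.01, 0.01],
  "linear": [
    [0.0002, 0.0028, 0],
    [0.0005, 0.0056, 0],
    [0.0008, 0.0085, 0],
    [0.0013, 0.0112, 0],
    [0.002, 0.014, 0],
    [0.003, 0.0166, 0],
    [0.0041, 0.0192, 0],
    [0.0055, 0.0217, 0],
    [0.0071, 0.024, 0],
    [0.0088, 0.0263, 0]
  ],
  "rotation": [
    [0, 0, 0],
    [0, 0, 0],
    [0, 0, 0],
    [0, 0, 0],
    [0, 0, 0],
    [0, 0, 0],
    [0, 0, 0],
    [0, 0, 0],
    [0, 0, 0],
    [0, 0, 0]
  ]
}}

```text
time: 17.2
tool_pos: [540.0, -28.5, 149.1]
tcp_rot: [180.0, 0.0, 107.2]
ft_force: [0.2, -1.8, 1.8]
finger_gap: 16.7
grip_force: 25.8
```

```bash
python3 -c "
from h import *
st((509.3,-9.5))"
```

```text
t 17.20 box [ 23.72 -27.24] r 36.12 clock 48.95 Fbox [-0.4 -1.8] Ftan_cw 1.5 Frad 1.1 Fz 1.8 gap 16.7 z 149.1
```

Excellent. I'll chain two calls.

Request:
{"name": "servo_tool", "arguments": {
  "fingers": [0.01, 0.01, 0.01, 0.01, 0.01, 0.01, 0.01, 0.01, 0.01, 0.01],
  "linear": [
    [0.0019, 0.0021, 0],
    [0.004, 0.004, 0],
    [0.0062, 0.0058, 0],
    [0.0085, 0.0074, 0],
    [0.011, 0.0088, 0],
    [0.0135, 0.01, 0],
    [0.0162, 0.011, 0],
    [0.0189, 0.0118, 0],
    [0.0216, 0.0124, 0],
    [0.0244, 0.0127, 0]
  ],
  "rotation": [
    [0, 0, 0],
    [0, 0, 0],
    [0, 0, 0],
    [0, 0, 0],
    [0, 0, 0],
    [0, 0, 0],
    [0, 0, 0],
    [0, 0, 0],
    [0, 0, 0],
    [0, 0, 0]
  ]
}}

```text
time: 18.2
tool_pos: [544.7, -1.3, 149.1]
tcp_rot: [180.0, -0.0, 107.2]
ft_force: [2.5, -0.2, 2.3]
finger_gap: 17.0
grip_force: 25.8
```

Request:
{"name": "servo_tool", "arguments": {
  "fingers": [0.01, 0.01, 0.01, 0.01, 0.01, 0.01, 0.01, 0.01, 0.01, 0.01],
  "linear": [
    [0.0028, 0.0001, 0],
    [0.0056, 0, 0],
    [0.0085, -0.0003, 0],
    [0.0112, -0.0008, 0],
    [0.014, -0.0015, 0],
    [0.0166, -0.0025, 0],
    [0.0192, -0.0036, 0],
    [0.0217, -0.005, 0],
    [0.024, -0.0066, 0],
    [0.0263, -0.0083, 0]
  ],
  "rotation": [
    [0, 0, 0],
    [0, 0, 0],
    [0, 0, 0],
    [0, 0, 0],
    [0, 0, 0],
    [0, 0, 0],
    [0, 0, 0],
    [0, 0, 0],
    [0, 0, 0],
    [0, 0, 0]
  ]
}}

```text
time: 19.2
tool_pos: [528.9, 21.3, 149.1]
tcp_rot: [180.0, 0.0, 107.2]
ft_force: [2.5, 1.3, 2.7]
finger_gap: 17.2
grip_force: 25.8
```

```bash
python3 -c "
from h import *
st((509.3,-9.5))"
```

```text
t 19.20 box [27.78 23.62] r 36.46 clock 319.63 Fbox [2.8 0.5] Ftan_cw 1.5 Frad 2.5 Fz 2.7 gap 17.2 z 149.1
```

Request:
{"name": "servo_tool", "arguments": {
  "fingers": [0.01, 0.01, 0.01, 0.01, 0.01, 0.01, 0.01, 0.01, 0.01, 0.01],
  "linear": [
    [0.0023, -0.0017, 0],
    [0.0043, -0.0036, 0],
    [0.0061, -0.0058, 0],
    [0.0077, -0.0081, 0],
    [0.0091, -0.0106, 0],
    [0.0103, -0.0131, 0],
    [0.0113, -0.0158, 0],
    [0.0121, -0.0185, 0],
    [0.0127, -0.0212, 0],
    [0.013, -0.024, 0]
  ],
  "rotation": [
    [0, 0, 0],
    [0, 0, 0],
    [0, 0, 0],
    [0, 0, 0],
    [0, 0, 0],
    [0, 0, 0],
    [0, 0, 0],
    [0, 0, 0],
    [0, 0, 0],
    [0, 0, 0]
  ]
}}

```text
time: 20.2
tool_pos: [501.9, 26.3, 148.9]
tcp_rot: [-180.0, 0.0, 107.2]
ft_force: [1.7, -0.4, 2.3]
finger_gap: 17.2
grip_force: 25.7
```

Request:
{"name": "servo_tool", "arguments": {
  "fingers": [0.01, 0.01, 0.01, 0.01, 0.01, 0.01, 0.01, 0.01, 0.01, 0.01],
  "linear": [
    [0.0001, -0.0028, 0],
    [0, -0.0056, 0],
    [-0.0003, -0.0085, 0],
    [-0.0008, -0.0112, 0],
    [-0.0015, -0.014, 0],
    [-0.0025, -0.0166, 0],
    [-0.0036, -0.0192, 0],
    [-0.005, -0.0217, 0],
    [-0.0066, -0.024, 0],
    [-0.0083, -0.0263, 0]
  ],
  "rotation": [
    [0, 0, 0],
    [0, 0, 0],
    [0, 0, 0],
    [0, 0, 0],
    [0, 0, 0],
    [0, 0, 0],
    [0, 0, 0],
    [0, 0, 0],
    [0, 0, 0],
    [0, 0, 0]
  ]
}}

```text
time: 21.2
tool_pos: [479.3, 10.7, 149.0]
tcp_rot: [180.0, -0.0, 107.2]
ft_force: [2.9, 1.1, 2.5]
finger_gap: 16.8
grip_force: 25.7
```

Run:
```python
from h import *
st((509.3,-9.5))
for a,b,n in((229,189,10),(189,181,2)):
    t=np.radians(np.linspace(a,b,n+1));print([(round(-36*(np.sin(q)-np.sin(t[0])),1),round(36*(np.cos(q)-np.cos(t[0])),1)) for q in t[1:]])
```

```text
t 21.20 box [-22.67  28.12] r 36.12 clock 231.12 Fbox [3.1 0.2] Ftan_cw 2.5 Frad -1.8 Fz 2.5 gap 16.8 z 149.0
[(np.float64(-1.7), np.float64(-1.8)), (np.float64(-3.6), np.float64(-3.6)), (np.float64(-5.5), np.float64(-5.1)), (np.float64(-7.6), np.float64(-6.6)), (np.float64(-9.7), np.float64(-7.9)), (np.float64(-12.0), np.float64(-9.0)), (np.float64(-14.3), np.float64(-10.0)), (np.float64(-16.6), np.float64(-10.8)), (np.float64(-19.1), np.float64(-11.5)), (np.float64(-21.5), np.float64(-11.9))]
[(np.float64(-2.5), np.float64(-0.3)), (np.float64(-5.0), np.float64(-0.4))]
```

Request:
{"name": "servo_tool", "arguments": {
  "fingers": [0.01, 0.01, 0.01, 0.01, 0.01, 0.01, 0.01, 0.01, 0.01, 0.01],
  "linear": [
    [-0.0017, -0.0018, 0],
    [-0.0036, -0.0036, 0],
    [-0.0055, -0.0051, 0],
    [-0.0076, -0.0066, 0],
    [-0.0097, -0.0079, 0],
    [-0.012, -0.009, 0],
    [-0.0143, -0.01, 0],
    [-0.0166, -0.0108, 0],
    [-0.0191, -0.0115, 0],
    [-0.0215, -0.0119, 0]
  ],
  "rotation": [
    [0, 0, 0],
    [0, 0, 0],
    [0, 0, 0],
    [0, 0, 0],
    [0, 0, 0],
    [0, 0, 0],
    [0, 0, 0],
    [0, 0, 0],
    [0, 0, 0],
    [0, 0, 0]
  ]
}}

```text
time: 22.2
tool_pos: [474.0, -13.6, 148.9]
tcp_rot: [-179.9, -0.0, 107.2]
ft_force: [-3.1, 2.1, 5.1]
finger_gap: 17.0
grip_force: 26.0
```

Request:
{"name": "servo_tool", "arguments": {
  "fingers": [0.01, 0.01, 0.01],
  "linear": [
    [0, 0, 0],
    [0, 0, 0],
    [0, 0, 0]
  ],
  "rotation": [
    [0, 0, 0],
    [0, 0, 0],
    [0, 0, 0]
  ]
}}

```text
time: 22.5
tool_pos: [474.1, -13.8, 148.9]
tcp_rot: [-179.9, 0.0, 107.2]
ft_force: [-2.4, 0.7, 4.7]
finger_gap: 17.2
grip_force: 26.0
```

```bash
python3 -c "
from h import *
st((509.3,-9.5))
s=snap('top');cv2.imwrite('pics/t5.png',cv2.resize(s['frame'][160:285,280:445,::-1],None,fx=4.8,fy=4.8,interpolation=cv2.INTER_CUBIC))"
```

```text
t 22.50 box [-34.94   6.26] r 35.50 clock 190.16 Fbox [-2.1  1.4] Ftan_cw 1.0 Frad 2.3 Fz 4.7 gap 17.2 z 148.9
```

View pics/t5.png

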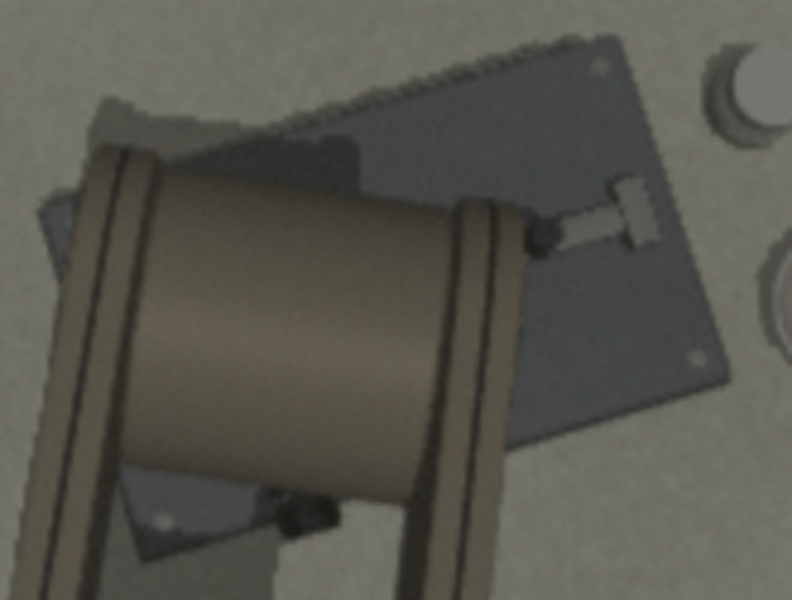

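The arm hides the dial from above, so I go by the circle fit. About 10° is left, approached in small steps.

Request:
{"name": "servo_tool", "arguments": {
  "fingers": [0.01, 0.01, 0.01, 0.01, 0.01],
  "linear": [
    [-0.0015, -0.0003, 0],
    [-0.003, -0.0006, 0],
    [-0.0048, -0.0008, 0],
    [-0.0048, -0.0008, 0],
    [-0.0048, -0.0008, 0]
  ],
  "rotation": [
    [0, 0, 0],
    [0, 0, 0],
    [0, 0, 0],
    [0, 0, 0],
    [0, 0, 0]
  ]
}}

```text
time: 23.05
tool_pos: [475.0, -18.5, 148.9]
tcp_rot: [-180.0, 0.0, 107.2]
ft_force: [-2.5, 0.0, 4.5]
finger_gap: 17.5
grip_force: 26.0
```

```bash
python3 -c "
from h import *
st((509.3,-9.5))"
```

```text
t 23.05 box [-35.47   1.56] r 35.50 clock 182.51 Fbox [-2.4  0.8] Ftan_cw 0.7 Frad 2.4 Fz 4.5 gap 17.5 z 148.9
```

Request:
{"name": "servo_tool", "arguments": {
  "fingers": [0.01, 0.01, 0.01, 0.01],
  "linear": [
    [-0.0007, -0.0002, 0],
    [-0.0014, -0.0003, 0],
    [-0.0014, -0.0003, 0],
    [-0.0014, -0.0003, 0]
  ],
  "rotation": [
    [0, 0, 0],
    [0, 0, 0],
    [0, 0, 0],
    [0, 0, 0]
  ]
}}

```text
time: 23.45
tool_pos: [475.2, -19.6, 149.0]
tcp_rot: [-180.0, 0.0, 107.2]
ft_force: [-2.3, 0.9, 3.9]
finger_gap: 17.2
grip_force: 26.0
```

```bash
python3 -c "
from h import *
st((509.3,-9.5))"
```

```text
t 23.45 box [-35.52   0.44] r 35.53 clock 180.72 Fbox [-1.9  1.6] Ftan_cw 1.5 Frad 1.9 Fz 3.9 gap 17.2 z 149.0
```

Run:
```python
from h import *
for a,b,n in((180,225,10),(225,270,10),(270,315,10),(315,355,10)):
    t=np.radians(np.linspace(a,b,n+1));x=-36*(np.sin(t)-np.sin(t[0]));y=36*(np.cos(t)-np.cos(t[0]))
    print(a,"["+", ".join("[%.4f, %.4f, 0]"%(p/1e3,q/1e3) for p,q in zip(x[1:],y[1:]))+"]")
```

```text
180 [[0.0028, 0.0001, 0], [0.0056, 0.0004, 0], [0.0084, 0.0010, 0], [0.0111, 0.0018, 0], [0.0138, 0.0027, 0], [0.0163, 0.0039, 0], [0.0188, 0.0053, 0], [0.0212, 0.0069, 0], [0.0234, 0.0086, 0], [0.0255, 0.0105, 0]]
225 [[0.0019, 0.0021, 0], [0.0037, 0.0043, 0], [0.0052, 0.0066, 0], [0.0066, 0.0091, 0], [0.0078, 0.0117, 0], [0.0088, 0.0143, 0], [0.0095, 0.0171, 0], [0.0101, 0.0198, 0], [0.0104, 0.0226, 0], [0.0105, 0.0255, 0]]
270 [[-0.0001, 0.0028, 0], [-0.0004, 0.0056, 0], [-0.0010, 0.0084, 0], [-0.0018, 0.0111, 0], [-0.0027, 0.0138, 0], [-0.0039, 0.0163, 0], [-0.0053, 0.0188, 0], [-0.0069, 0.0212, 0], [-0.0086, 0.0234, 0], [-0.0105, 0.0255, 0]]
315 [[-0.0018, 0.0017, 0], [-0.0038, 0.0033, 0], [-0.0058, 0.0047, 0], [-0.0080, 0.0060, 0], [-0.0102, 0.0072, 0], [-0.0126, 0.0082, 0], [-0.0149, 0.0090, 0], [-0.0174, 0.0096, 0], [-0.0198, 0.0101, 0], [-0.0223, 0.0104, 0]]
```

Request:
{"name": "servo_tool", "arguments": {
  "fingers": [0.01, 0.01, 0.01, 0.01, 0.01, 0.01, 0.01, 0.01, 0.01, 0.01],
  "linear": [
    [0.0028, -0.0003, 0],
    [0.0056, 0, 0],
    [0.0084, 0.0006, 0],
    [0.0111, 0.0014, 0],
    [0.0138, 0.0023, 0],
    [0.0163, 0.0035, 0],
    [0.0188, 0.0049, 0],
    [0.0212, 0.0065, 0],
    [0.0234, 0.0082, 0],
    [0.0255, 0.0101, 0]
  ],
  "rotation": [
    [0, 0, 0],
    [0, 0, 0],
    [0, 0, 0],
    [0, 0, 0],
    [0, 0, 0],
    [0, 0, 0],
    [0, 0, 0],
    [0, 0, 0],
    [0, 0, 0],
    [0, 0, 0]
  ]
}}

```text
time: 24.45
tool_pos: [477.5, 7.9, 149.0]
tcp_rot: [180.0, 0.0, 107.2]
ft_force: [2.8, -1.7, 0.3]
finger_gap: 17.6
grip_force: 25.7
```

Request:
{"name": "servo_tool", "arguments": {
  "fingers": [0.01, 0.01, 0.01, 0.01, 0.01, 0.01, 0.01, 0.01, 0.01, 0.01],
  "linear": [
    [0.0019, 0.0021, 0],
    [0.0037, 0.0043, 0],
    [0.0052, 0.0066, 0],
    [0.0066, 0.0091, 0],
    [0.0078, 0.0117, 0],
    [0.0088, 0.0143, 0],
    [0.0095, 0.0171, 0],
    [0.0101, 0.0198, 0],
    [0.0104, 0.0226, 0],
    [0.0105, 0.0255, 0]
  ],
  "rotation": [
    [0, 0, 0],
    [0, 0, 0],
    [0, 0, 0],
    [0, 0, 0],
    [0, 0, 0],
    [0, 0, 0],
    [0, 0, 0],
    [0, 0, 0],
    [0, 0, 0],
    [0, 0, 0]
  ]
}}

```text
time: 25.45
tool_pos: [498.7, 25.5, 149.0]
tcp_rot: [-180.0, -0.0, 107.2]
ft_force: [-0.2, -2.7, 2.2]
finger_gap: 17.4
grip_force: 25.7
```

```bash
python3 -c "
from h import *
st((509.3,-9.5))"
```

```text
t 25.45 box [ 0.24 36.57] r 36.57 clock 270.37 Fbox [-1.  -2.5] Ftan_cw -1.0 Frad -2.5 Fz 2.2 gap 17.4 z 149.0
```

Request:
{"name": "servo_tool", "arguments": {
  "fingers": [0.01, 0.01, 0.01, 0.01, 0.01, 0.01, 0.01, 0.01, 0.01, 0.01],
  "linear": [
    [-0.0004, 0.0028, 0],
    [-0.0009, 0.0056, 0],
    [-0.0015, 0.0084, 0],
    [-0.0023, 0.0111, 0],
    [-0.0032, 0.0138, 0],
    [-0.0044, 0.0163, 0],
    [-0.0058, 0.0188, 0],
    [-0.0074, 0.0212, 0],
    [-0.0091, 0.0234, 0],
    [-0.011, 0.0255, 0]
  ],
  "rotation": [
    [0, 0, 0],
    [0, 0, 0],
    [0, 0, 0],
    [0, 0, 0],
    [0, 0, 0],
    [0, 0, 0],
    [0, 0, 0],
    [0, 0, 0],
    [0, 0, 0],
    [0, 0, 0]
  ]
}}

```text
time: 26.45
tool_pos: [526.7, 22.4, 149.1]
tcp_rot: [180.0, 0.0, 107.2]
ft_force: [1.0, 3.5, 2.9]
finger_gap: 16.6
grip_force: 25.9
```

Request:
{"name": "servo_tool", "arguments": {
  "fingers": [0.01, 0.01, 0.01, 0.01, 0.01, 0.01, 0.01, 0.01, 0.01, 0.01],
  "linear": [
    [-0.0018, 0.0017, 0],
    [-0.0038, 0.0033, 0],
    [-0.0058, 0.0047, 0],
    [-0.008, 0.006, 0],
    [-0.0102, 0.0072, 0],
    [-0.0126, 0.0082, 0],
    [-0.0149, 0.009, 0],
    [-0.0174, 0.0096, 0],
    [-0.0198, 0.0101, 0],
    [-0.0198, 0.0101, 0]
  ],
  "rotation": [
    [0, 0, 0],
    [0, 0, 0],
    [0, 0, 0],
    [0, 0, 0],
    [0, 0, 0],
    [0, 0, 0],
    [0, 0, 0],
    [0, 0, 0],
    [0, 0, 0],
    [0, 0, 0]
  ]
}}

```text
time: 27.45
tool_pos: [542.1, 6.0, 149.1]
tcp_rot: [180.0, 0.0, 107.2]
ft_force: [3.8, 1.2, 2.6]
finger_gap: 17.1
grip_force: 25.9
```

```bash
python3 -c "
from h import *
st((509.3,-9.5))"
```

```text
t 27.45 box [35.9   5.07] r 36.26 clock 351.96 Fbox [ 3.9 -0. ] Ftan_cw 0.6 Frad 3.9 Fz 2.6 gap 17.1 z 149.1
```

Request:
{"name": "servo_tool", "arguments": {
  "fingers": [0.01, 0.01, 0.01, 0.01, 0.01, 0.01],
  "linear": [
    [-0.0017, 0.0004, 0],
    [-0.0034, 0.0006, 0],
    [-0.0048, 0.0007, 0],
    [-0.0048, 0.0007, 0],
    [-0.0048, 0.0007, 0],
    [-0.0048, 0.0007, 0]
  ],
  "rotation": [
    [0, 0, 0],
    [0, 0, 0],
    [0, 0, 0],
    [0, 0, 0],
    [0, 0, 0],
    [0, 0, 0]
  ]
}}

```text
time: 28.05
tool_pos: [543.8, 1.9, 149.0]
tcp_rot: [-180.0, 0.0, 107.2]
ft_force: [2.5, 0.8, 4.1]
finger_gap: 16.9
grip_force: 25.9
```

```bash
python3 -c "
from h import *
st((509.3,-9.5))"
```

```text
t 28.05 box [36.36  0.64] r 36.37 clock 359.00 Fbox [2.6 0.1] Ftan_cw -0.0 Frad 2.6 Fz 4.1 gap 16.9 z 149.0
```

Request:
{"name": "servo_tool", "arguments": {
  "fingers": [0.01, 0.01, 0.04, 0.04, 0.04, 0.04, 0.04, 0.05, 0.05, 0.05],
  "linear": [
    [-0.0005, 0, 0],
    [-0.0005, 0, 0],
    [-0.0005, 0, 0],
    [-0.0005, 0, 0],
    [-0.0005, 0, 0],
    [-0.0005, 0, 0],
    [-0.0005, 0, -0.02],
    [-0.0005, 0, -0.04],
    [-0.0005, 0, -0.06],
    [-0.0005, 0, -0.06]
  ],
  "rotation": [
    [0, 0, 0],
    [0, 0, 0],
    [0, 0, 0],
    [0, 0, 0],
    [0, 0, 0],
    [0, 0, 0],
    [0, 0, 0],
    [0, 0, 0],
    [0, 0, 0],
    [0, 0, 0]
  ]
}}

```text
time: 29.05
tool_pos: [545.7, 1.4, 212.3]
tcp_rot: [179.7, 0.1, 107.2]
ft_force: [-0.4, 0.2, -0.3]
finger_gap: 50.3
grip_force: 0.0
```

```bash
python3 -c "
from h import *
st((509.3,-9.5))
to(551.5,-142.5,200)
s=snap('scene');cv2.imwrite('pics/s6.png',cv2.resize(s['frame'][60:260,215:405,::-1],None,fx=3,fy=3))"
```

```text
t 29.05 box [37.94 -0.35] r 37.95 clock 0.53 Fbox [-0.3  0.3] Ftan_cw -0.3 Frad -0.3 Fz -0.3 gap 50.3 z 212.3
t 29.05 tcp [545.7   1.4 212.3] rot [1.7973e+02 1.2000e-01 1.0720e+02] F [-0.4  0.2 -0.3] gap 50.3
shift [-139.2  -37.    12.4]
```

View pics/s6.png

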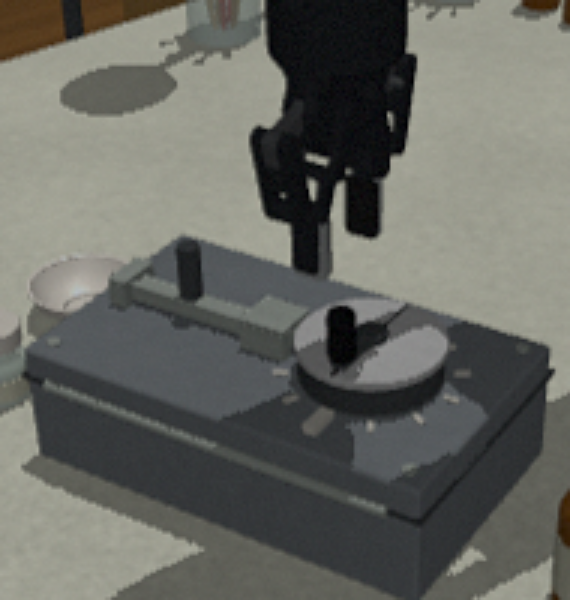

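The knob (342,335) now points at the twelve bar (318,422). Next is the post at (188,270).

Request:
{"name": "servo_tool", "arguments": {
  "fingers": [0.05, 0.05, 0.05, 0.05, 0.05, 0.05, 0.05, 0.05],
  "linear": [
    [-0.035, -0.01, 0],
    [-0.07, -0.02, 0],
    [-0.105, -0.03, 0],
    [-0.13, -0.036, 0],
    [-0.139, -0.036, 0],
    [-0.139, -0.036, 0.01],
    [-0.139, -0.036, 0.01],
    [-0.139, -0.036, 0.01]
  ],
  "rotation": [
    [0, 0, 0],
    [0, 0, 0],
    [0, 0, 0],
    [0, 0, 0],
    [0, 0, 0],
    [0, 0, 0],
    [0, 0, 0],
    [0, 0, 0]
  ]
}}

```text
time: 29.9
tool_pos: [550.1, -140.3, 197.7]
tcp_rot: [-179.9, -0.1, 107.3]
ft_force: [0.5, -0.3, 0.2]
finger_gap: 49.9
grip_force: 0.0
```

```bash
python3 -c "
from h import *
to(551.5,-142.5,132)"
```

```text
t 29.9 tcp [ 550.1 -140.3  197.7] rot [-1.7991e+02 -9.0000e-02  1.0727e+02] F [ 0.5 -0.3  0.2] gap 49.9
shift [-2.6  0.8 65.7]
```

Request:
{"name": "servo_tool", "arguments": {
  "fingers": [0.05, 0.05, 0.05, 0.05, 0.01, 0.01, 0.01, 0.01, 0.01, 0.01],
  "linear": [
    [-0.002, 0.001, 0.03],
    [-0.002, 0.001, 0.055],
    [-0.002, 0.001, 0.064],
    [-0.002, 0.001, 0.064],
    [-0.002, 0.001, 0.064],
    [-0.002, 0.001, 0.064],
    [-0.002, 0.001, 0.064],
    [-0.002, 0.001, 0.064],
    [-0.002, 0.001, 0.064],
    [-0.002, 0.001, 0.064]
  ],
  "rotation": [
    [0, 0, 0],
    [0, 0, 0],
    [0, 0, 0],
    [0, 0, 0],
    [0, 0, 0],
    [0, 0, 0],
    [0, 0, 0],
    [0, 0, 0],
    [0, 0, 0],
    [0, 0, 0]
  ],
  "force": 30
}}

```text
time: 30.9
tool_pos: [552.4, -144.0, 136.9]
tcp_rot: [180.0, 0.1, 107.2]
ft_force: [-3.9, -0.3, 5.9]
finger_gap: 14.8
grip_force: 29.4
```

```bash
python3 -c "
from h import *
st((509.3,-9.5))"
```

```text
t 30.90 box [   1.44 -141.21] r 141.22 clock 89.42 Fbox [-3.9  0.8] Ftan_cw 3.8 Frad -0.9 Fz 5.9 gap 14.8 z 136.9
```

Request:
{"name": "servo_tool", "arguments": {
  "fingers": [0.01, 0.01, 0.01, 0.01, 0.01, 0.01],
  "linear": [
    [0.002, -0.0004, 0],
    [0.004, -0.0007, 0],
    [0.006, -0.0007, 0],
    [0.008, -0.0007, 0],
    [0.01, -0.0007, 0],
    [0.01, -0.0007, 0]
  ],
  "rotation": [
    [0, 0, 0],
    [0, 0, 0],
    [0, 0, 0],
    [0, 0, 0],
    [0, 0, 0],
    [0, 0, 0]
  ]
}}

```text
time: 31.5
tool_pos: [549.4, -134.6, 136.9]
tcp_rot: [179.9, 0.1, 107.2]
ft_force: [-3.3, -1.7, 6.9]
finger_gap: 14.8
grip_force: 29.5
```

```bash
python3 -c "
from h import *
st((509.3,-9.5))"
```

```text
t 31.50 box [   1.32 -131.34] r 131.34 clock 89.42 Fbox [-3.7 -0.7] Ftan_cw 3.7 Frad 0.7 Fz 6.9 gap 14.8 z 136.9
```

Request:
{"name": "servo_tool", "arguments": {
  "fingers": [0.01, 0.01, 0.01, 0.01, 0.01, 0.01, 0.01, 0.01],
  "linear": [
    [0.002, -0.0004, 0],
    [0.004, -0.0004, 0],
    [0.006, -0.0004, 0],
    [0.008, -0.0004, 0],
    [0.009, -0.0004, 0],
    [0.01, -0.0004, 0],
    [0.011, -0.0004, 0],
    [0.011, -0.0004, 0]
  ],
  "rotation": [
    [0, 0, 0],
    [0, 0, 0],
    [0, 0, 0],
    [0, 0, 0],
    [0, 0, 0],
    [0, 0, 0],
    [0, 0, 0],
    [0, 0, 0]
  ]
}}

```text
time: 32.3
tool_pos: [546.8, -126.5, 137.0]
tcp_rot: [179.8, 0.4, 107.2]
ft_force: [2.4, -13.3, 1.3]
finger_gap: 14.9
grip_force: 29.3
```

```bash
python3 -c "
from h import *
st((509.3,-9.5))"
```

```text
t 32.30 box [   1.19 -122.87] r 122.87 clock 89.45 Fbox [ -1.6 -13.4] Ftan_cw 1.8 Frad 13.4 Fz 1.3 gap 14.9 z 137.0
```

Request:
{"name": "servo_tool", "arguments": {
  "fingers": [0.05, 0.05, 0.05, 0.05, 0.05, 0.05, 0.05, 0.05, 0.05, 0.05],
  "linear": [
    [0, 0, 0],
    [0, 0, 0],
    [0, 0, 0],
    [0, 0, 0],
    [0, 0, -0.02],
    [0, 0, -0.05],
    [0, 0, -0.08],
    [-0.03, 0, -0.11],
    [-0.06, 0, -0.12],
    [-0.09, 0, -0.12]
  ],
  "rotation": [
    [0, 0, 0],
    [0, 0, 0],
    [0, 0, 0],
    [0, 0, 0],
    [0, 0, 0],
    [0, 0, 0],
    [0, 0, 0],
    [0, 0, 0],
    [0, 0, 0],
    [0, 0, 0]
  ]
}}

```text
time: 33.3
tool_pos: [573.2, -210.7, 258.3]
tcp_rot: [179.8, 0.2, 107.3]
ft_force: [0.2, -0.2, 0.1]
finger_gap: 49.8
grip_force: 0.0
```

```bash
python3 -c "
from h import *
st()
s=snap('scene');cv2.imwrite('pics/s7.png',cv2.resize(s['frame'][60:260,215:405,::-1],None,fx=3,fy=3))"
```

```text
t 33.30 box [   1.7  -209.94] r 209.95 clock 89.54 Fbox [ 0.1 -0.3] Ftan_cw -0.1 Frad 0.3 Fz 0.1 gap 49.8 z 258.3
```

View pics/s7.png

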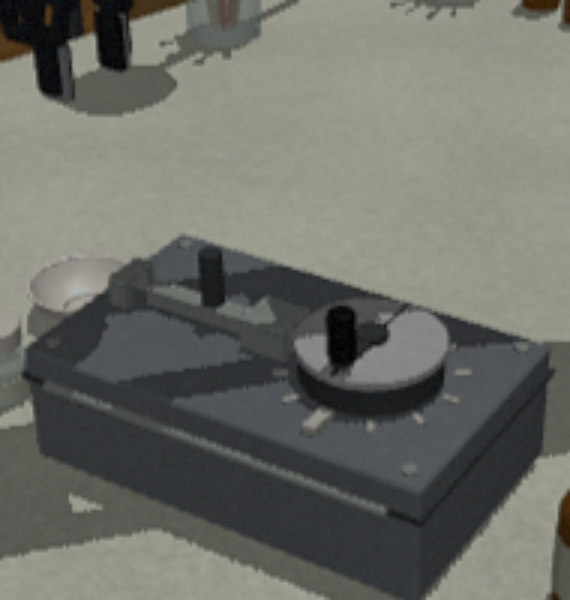

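The post has moved from (188,270) to (210,277), towards the dial. The knob stands at twelve and the gripper is clear.

```bash
python3 -c "
from bench import r
print(r.hand_in())"
```

```text
the job is handed in; nothing more can be done
None
```

The lock is open and the job is handed in at about 33 s: I found the stop at about nine o'clock with at most 9.5 N showing at the knob, ran the combination to twelve, then slid the bolt 18 mm home and let go, with the gripper clear.

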